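Start a bottle stirring at speed 6

TASK

Stand the smaller of the two capped bottles upright on the middle of the stirrer's round plate and let go of it. Then roll the stirrer's numbered thumbwheel until it has clicked into 6, and only after that press the start key beside it right down and let it come back up. Leave the larger bottle and the beaker where they stand.

Things in the scene. Friction and masses are not known exactly. Their poses are not given: they have to be found in the camera images.
- small_bottle_mid (a point): Middle of the smaller capped bottle (amber glass, white cap): 48 mm across, 86 mm tall, loose, standing upright; this point is on its axis, 43 mm above its foot; z is the bottle's axis, upward. Its glass body is the part to grip.
- large_bottle_mid (a point): Middle of the larger capped bottle (clear glass, blue cap): 56 mm across, 100 mm tall, loose, to be left alone; this point is 50 mm above its foot. The two bottles stand to the right of the stirrer; either may be the nearer.
- beaker_mid (a point): Middle of the small glass beaker (45 mm across, 58 mm tall), loose, to be left alone; this point is 29 mm above its foot.
- plate_center (a point): Centre of the top face of the stirrer's flat round metal plate (96 mm across, 60 mm above the bench) on the stirrer's left half. The stirrer is fixed to the bench.
- panel: Control panel on the stirrer's right half, sloping 26 degrees, facing the robot and upward, x = -45 to 50 mm, y = -79 to 39 mm. Origin: on its surface, under the thumbwheel's crown; x runs up the slope (away from the robot), y along the wheel's axle (to the left), z out of the panel along its normal.
- speed_wheel (a joint): Thumbwheel angle, rad. 0 = digit 1, each further digit pi/4 more (6 = 3.927). Rolling the crown up the slope, away from the robot, raises the number. A sprung detent holds each digit, with teeth 22.5 degrees either side of the crown; pushing a tooth past the crown (2 to 4 N) lets it fall into the next digit once the finger is out of the way. Stops just below 1 and above 8.
- start_key (a joint): Travel of the start key, m: 0 = up, 0.005 = right down; a sprung round grey key 22 mm across that is pressed square to the panel, about 5 N at the bottom, and comes back by itself.
- start_key_top (a point): Centre of the start key's top face, to the right of the wheel (panel x = -12, y = -50 mm); it moves with the key.
- guard_edge (a point): Middle of the front edge of the clear fixed splash guard above the panel (118 mm wide, 3 mm thick; panel x = 47, z = 84 mm; from there it runs back, away from the robot). A hand held upright over the wheel or key hits it; one tilted back along the panel's normal passes in front of it.
- wheel_crown (a point): Crown of the black thumbwheel, 22 mm out of the panel: the height of the tooth tips, 30 mm from the axle. The axle lies 8 mm under the panel's surface (panel x = 0, z = -8 mm). Wheel 20 mm wide, eight teeth 5 mm thick, drum between them 24 mm in radius. White digits 1 to 8 lie between the teeth; the one set is at the crown, between two small steel noses.

How it is judged:
By the outcome, as a careful person would: the job done as asked, in the order asked, and still so for the second after the job is handed in, with the robot touching nothing.
It also fails if it takes over 72 s, if anything falls off the work surface, if the arm or the gripper's body presses on something with over 40 N, if the wrist force passes 120 N, or if a joint passes its speed limit or range.

ROBOT

A 6-joint arm with a two-finger parallel gripper is mounted at the origin on a cart in front of the work surface, level with it; the furniture and walls round the work are solid. World frame = base frame: x ahead of the robot, y to its left, z up, the work surface at z = 0. Lengths are in m, angles in rad, forces in N, time in s.
With the tool pointing down it reaches from about 0.35 to 0.975 m from the base axis. Payload 4.9 kg.
Tool frame: the origin (TCP) lies midway between the tips of the shut fingers; the grasp point (between the pads) lies 19 mm behind it; z points along the fingers, y is the line along which they close (so a half turn about z gives the same grasp; the last joint's range is limited). The gripper opens to 85 mm and grips with 20 to 120 N. Pads are 22 mm wide; open, the fingers measure 114 mm over their backs; the gripper's body (76 mm by 85 mm) begins 54 mm behind the grasp point. The pads swing forward as they close: fully open they stand 13 mm farther back than shut.
Start: joints at [-1.221, 0.053, 1.613, -0, 1.476, -0.119], TCP at [0.282, -0.558, 0.231] pointing down, gripper open.
Joint ranges: [-3.01, 3.01], [-1.01, 2.22], [0.06, 2.58], [-1.02, 4.17], [0.09, 2.62], [-3.14, 3.14]. Speed limits (rad/s): [2.57, 2.57, 3.14, 3.14, 3.14, 3.14].

INTERFACE

Orientations are given as a rotation vector (axis times angle).
In Python, from station import ctrl, optics, job gives the robot as it stands.
- The arm moves only by the shell command python3 -m jog 'ROWS' [OPENING] [FORCE]. ROWS is JSON, a list of rows, each a list of 2 entries, a list of its own where there are three numbers: the shift along the tool's x, y, z in m, then the turn, a rotation vector about the tool's x, y, z in rad. A call has 1 to 5 rows; each row is the pose to reach, as a shift and turn from the pose commanded when the call began, along the tool's axes at that moment; what a row does not reach only later rows make up. A row lasts 1/10 s, in which the tool goes at most 50 mm and 8.59 degrees, less where a joint would pass 70% of its speed; a pose out of reach is approached as far as the arm can. A call with a gripper value outside its range is refused whole. OPENING is the opening, from 0 (shut) to 1 (fully open), set as the call begins (- or left out, the last holds). The fingers move at their own pace and stop on an object; FORCE is the grip in N (left out, the last holds). Time passes only in rows, so rows that repeat a pose let the fingers close. It gives the time, the measured TCP pose, the force, the opening and the grip force at its end, in the units of the state.
- ctrl.get_obs(): the state, without advancing time (a new reading comes with each control period).
- optics.get_image(name): name is "scene" or "top" or "wrist"; returns a dict with "image" (420x560x3 uint8, blue, green, red), "fx", "fy", "cx", "cy" (pixels), "D" ([k1, k2, p1, p2, k3] as OpenCV has them; the pictures are not rectified), "rvec" (rotation vector, rad) and "tvec" (3), from world to camera coordinates, as OpenCV has them; the wrist camera has in their place "mount" (4x4, takes a point from camera to tool coordinates, whose origin is the TCP and whose axes are the flange's). Camera axes: x right, y down, z forward; pixel columns grow to the right and rows downward; lengths in m; the calibration is good to about 2 mm. A picture is of the moment at which its call begins: read the wrist's pose just before it. There is no depth.
- job.finish_job(): hands the job in; it is judged then, once.
The state is a dict: "t": time; "q": joint angles; "dq": joint speeds; "effort": joint torques, N m; "tool_pos": TCP position; "tool_rot": TCP orientation; "contact_force": force on the tool from outside, world axes, zero at the start; "wrist_torque": the same for the moment, N m; "opening": finger opening in m; "grip_force": force on a finger pad.
Only numpy, scipy, OpenCV 4.12 (cv2) and the standard library are available. Lean on these libraries where they do the work, as an engineer would, in place of code of your own. Each camera call takes 0.05 s, during which the arm holds its last target. There are 200 camera calls.

## Working session

There is one attempt and no reset: what is moved stays moved. The work goes in short steps, Python scripts to look and compute and a shell command to move; the robot and the scene stay as the last step left them, time stands still between calls to the robot, and variables do not carry over. Pictures are saved under pics/ and viewed, at most 10 in all, crops included, and the job is handed in when it is done.

```bash
mkdir -p pics; ls; cat > h.py <<'E'
import numpy as np, cv2
from scipy.spatial.transform import Rotation as R
from station import ctrl, optics, job
def cam(name):
    o=ctrl.get_obs(); c=optics.get_image(name)
    K=np.array([[c['fx'],0,c['cx']],[0,c['fy'],c['cy']],[0,0,1.]]); D=np.array(c['D'],float)
    if 'mount' in c:
        T=np.eye(4);T[:3,:3]=R.from_rotvec(o['tool_rot']).as_matrix();T[:3,3]=o['tool_pos']
        W=T@np.array(c['mount']); 
    else:
        r=R.from_rotvec(np.ravel(c['rvec'])).as_matrix(); W=np.eye(4);W[:3,:3]=r.T;W[:3,3]=-r.T@np.ravel(c['tvec'])
    return c['image'],K,D,W
def ray(uv,K,D,W):
    p=cv2.undistortPoints(np.array([[uv]],float),K,D).ravel()
    d=W[:3,:3]@np.array([p[0],p[1],1]); return W[:3,3],d/np.linalg.norm(d)
def onz(uv,z,K,D,W):
    o,d=ray(uv,K,D,W); return o+d*(z-o[2])/d[2]
def tri(r1,r2):
    (a,u),(b,v)=r1,r2
    s=np.linalg.lstsq(np.c_[u,-v],b-a,rcond=None)[0]; p,q=a+s[0]*u,b+s[1]*v
    return (p+q)/2,np.linalg.norm(p-q)
E
python3 - <<'E'
from h import *
o=ctrl.get_obs();print(o['t'],o['tool_pos'],o['tool_rot'])
for n in('scene','top'):
    im,K,D,W=cam(n);np.savez(n+'.npz',K=K,D=D,W=W);cv2.imwrite(f'pics/{n}.png',im);print(n,W[:3,3])
E
```

```text
pics
0.0 [ 0.28217065 -0.55698549  0.23005121] [-3.05369296e+00 -7.29181004e-01  3.56256030e-04]
scene [-0.27465432  0.61474317  0.58084384]
top [0.41774671 0.02184083 1.08731243]
```

View pics/scene.png

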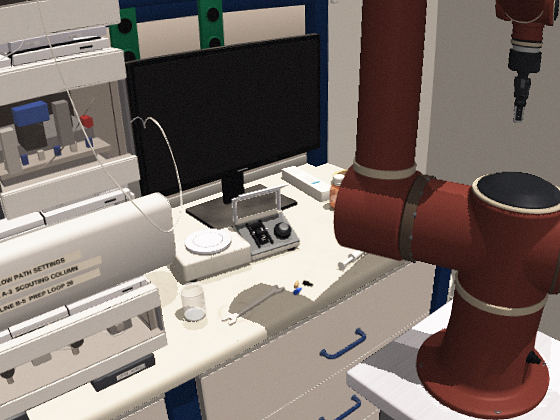

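View pics/top.png

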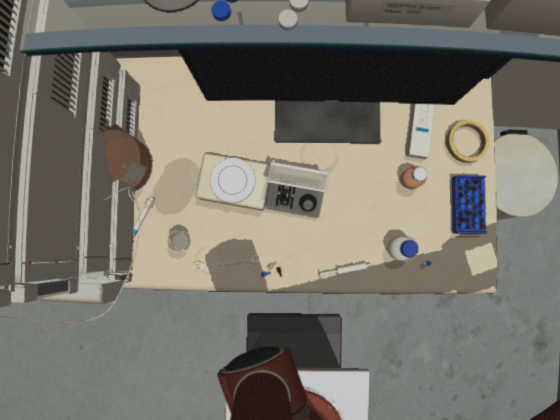

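The scene view shows the stirrer (plate near (208,241), panel near (268,232)) and the beaker near (193,303). The top view shows the plate at (233,180), panel near (297,195), amber bottle near (412,177), large blue-capped bottle near (403,248) and beaker at (179,239).

```bash
python3 - <<'E'
from h import *
im=cv2.imread('pics/top.png'); c=np.load('top.npz');k=(c['K'],c['D'],c['W'])
a=cv2.resize(im[150:225,190:340],None,fx=5,fy=5,interpolation=cv2.INTER_CUBIC)
cv2.imwrite('pics/topz.png',a)
hsv=cv2.cvtColor(im,cv2.COLOR_BGR2HSV)
# bottle: cap (white) blob and amber foot
sub=hsv[150:200,390:440]
cap=(sub[...,1]<60)&(sub[...,2]>170); amb=(sub[...,0]<15)&(sub[...,1]>110)
for n,m in(('cap',cap),('amber',amb)):
    ys,xs=np.nonzero(m);print(n,len(xs),xs.min()+390,xs.max()+390,ys.min()+150,ys.max()+150,xs.mean()+390,ys.mean()+150)
ys,xs=np.nonzero(cap);print('cap xyz',onz((xs.mean()+390,ys.mean()+150),.086,*k))
# amber union w/ cap
print('plate',onz((233,180),.06,*k),'big cap',onz((410,249),.1,*k),'beaker',onz((179,239),.03,*k))
E
```

```text
cap 1851 390 439 150 199 416.2344678552134 175.10913019989195
amber 186 402 423 167 188 409.16129032258067 178.71505376344086
cap xyz [ 0.57330093 -0.24050335  0.086     ]
plate [0.56126956 0.14144704 0.06      ] big cap [ 0.42051163 -0.2228518   0.1       ] beaker [0.43538029 0.25994902 0.03      ]
```

View pics/topz.png

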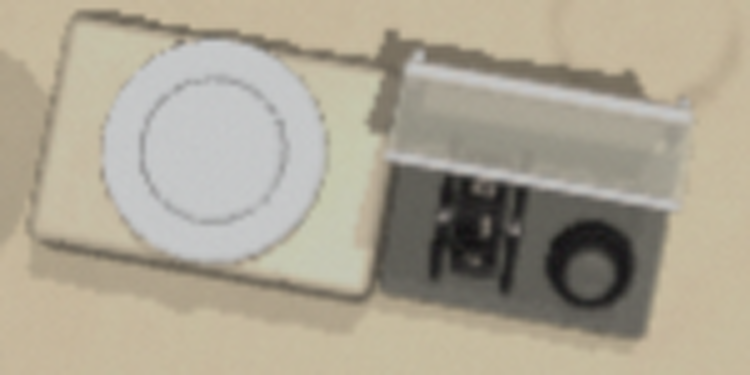

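The zoom shows the plate centred at crop (214,150), the stirrer yawed about 10° clockwise, the thumbwheel at crop (478,225), the key at (588,265) and the guard's front edge at (390,160)–(672,207).

```bash
cat >> h.py <<'E'
YAW=np.radians(-10)
def down(yaw=YAW):  # closing axis y at yaw, z down
    y=np.array([np.cos(yaw),np.sin(yaw),0]);z=np.array([0,0,-1.]);return np.c_[np.cross(y,z),y,z]
def rel(p,M=None):
    o=ctrl.get_obs();C=R.from_rotvec(o['tool_rot']).as_matrix()
    M=C if M is None else M
    print('t',round(o['t'],2),'pos',np.round(o['tool_pos'],4),'F',np.round(o['contact_force'],1),'shift',np.round(C.T@(np.array(p)-o['tool_pos']),4),'turn',np.round(R.from_matrix(C.T@M).as_rotvec(),4))
E
python3 - <<'E'
from h import *
c=np.load('top.npz');k=(c['K'],c['D'],c['W'])
for uv,z in(((419.5,173.5),.086),((232.8,180),.06)):print(onz(uv,z,*k))
im=cam('wrist')
print(np.round(optics.get_image('wrist')['mount'],3))
rel((.575,-.245,.25),down())
E
```

```text
[ 0.57681003 -0.2474951   0.086     ]
[0.56126512 0.14187151 0.06      ]
[[ 0.001 -0.952 -0.307  0.078]
 [ 1.     0.     0.001  0.   ]
 [-0.001 -0.307  0.952 -0.142]
 [ 0.     0.     0.     1.   ]]
t 0.2 pos [ 0.2822 -0.5572  0.2305] F [ 0.1 -0.6 -0.3] shift [ 0.4022 -0.1463 -0.0192] turn [-1.200e-03 -7.000e-04 -9.275e-01]
```

```bash
S='[[0.402,-0.146,-0.019],[0,0,-0.927]]'
python3 -m jog '[[[0.402,-0.146,-0.019],[0,0,-0.927]],[[0.402,-0.146,-0.019],[0,0,-0.927]],[[0.402,-0.146,-0.019],[0,0,-0.927]],[[0.402,-0.146,-0.019],[0,0,-0.927]],[[0.402,-0.146,-0.019],[0,0,-0.927]]]' 1 40
python3 - <<'E'
from h import *
rel((.575,-.247,.25),down())
E
```

```text
t: 0.7
tool_pos: [0.4542, -0.3738, 0.2424]
tool_rot: [2.571, 1.806, 0.0]
contact_force: [0.8, -0.7, -0.4]
opening: 0.0856
grip_force: 0.0
t 0.7 pos [ 0.4542 -0.3738  0.2424] F [ 0.8 -0.7 -0.4] shift [ 0.1602  0.0706 -0.0076] turn [ 1.000e-04 -0.000e+00 -1.717e-01]
```

```bash

python3 -m jog '[[[0.16,0.07,-0.008],[0,0,-0.172]],[[0.16,0.07,-0.008],[0,0,-0.172]],[[0.16,0.07,-0.008],[0,0,-0.172]],[[0.16,0.07,-0.008],[0,0,-0.172]],[[0.16,0.07,-0.008],[0,0,-0.172]]]'
python3 - <<'E'
from h import *
im,K,D,W=cam('wrist');cv2.imwrite('pics/w1.png',im);np.savez('w1.npz',K=K,D=D,W=W)
rel((.575,-.247,.25),down())
E
```

```text
t: 1.2
tool_pos: [0.576, -0.2466, 0.2503]
tool_rot: [-2.407, -2.018, -0.001]
contact_force: [-0.2, -0.4, 0.3]
opening: 0.0857
grip_force: 0.0
t 1.25 pos [ 0.5748 -0.2481  0.2501] F [ 0.1  0.3 -0.4] shift [ 0.0011 -0.      0.0001] turn [-0.0006  0.0001 -0.0026]
```

View pics/w1.png

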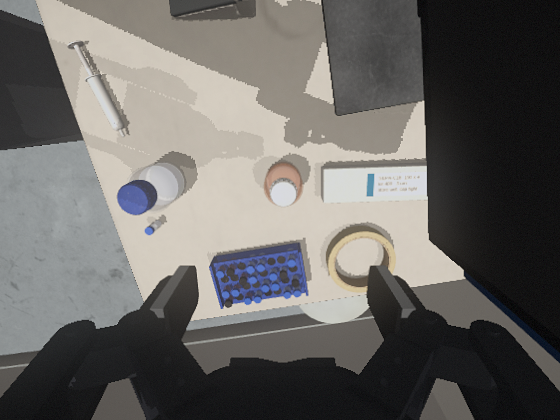

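The wrist view shows the small bottle's cap at (283,193), with a white box edge to its right at (322,185), a blue rack below at row 245 and the large bottle at (150,190).

```bash

python3 - <<'E'
from h import *
im=cv2.imread('pics/w1.png'); c=np.load('w1.npz');k=(c['K'],c['D'],c['W'])
g=im[178:212,262:306]; m=(g.min(2)>185).astype(np.uint8)
n,l,s,ce=cv2.connectedComponentsWithStats(m);i=1+s[1:,4].argmax();uv=ce[i]+[262,178];print(uv,s[i])
b=onz(uv,.086,*k);print('cap',b)
C=down()
for n,uv,z in(('box topleft',(323,168),.03),('box botleft',(323,201),.03),('rack',(300,243),.03),('rackL',(212,255),.03),('body l',(265,180),.04),('body r',(302,180),.04),('body top',(283,162),.06)):
    p=onz(uv,z,*k);print(n,p,'rel tool axes',np.round(C.T@(p-b),3))
rel((b[0],b[1],.12),down())
E
```

```text
[283.81865828 198.92138365] [  0   4  44  30 954]
cap [ 0.57665021 -0.25341721  0.086     ]
box topleft [ 0.62879305 -0.2380969   0.03      ] rel tool axes [0.024 0.049 0.056]
box botleft [ 0.62317076 -0.28016713  0.03      ] rel tool axes [-0.018  0.05   0.056]
rack [ 0.58508052 -0.33286432  0.03      ] rel tool axes [-0.077  0.022  0.056]
rackL [ 0.46432589 -0.32972716  0.03      ] rel tool axes [-0.095 -0.097  0.056]
body l [ 0.55624223 -0.23851522  0.04      ] rel tool axes [ 0.011 -0.023  0.046]
body r [ 0.60058027 -0.24633283  0.04      ] rel tool axes [0.011 0.022 0.046]
body top [ 0.58205488 -0.21787722  0.06      ] rel tool axes [ 0.036 -0.001  0.026]
t 1.25 pos [ 0.5748 -0.2481  0.2501] F [ 0.1  0.3 -0.4] shift [-0.0049  0.0028  0.1301] turn [-0.0006  0.0001 -0.0026]
```

```bash

python3 -m jog '[[[0.001,0.002,0.13],[0,0,-0.75]],[[0.001,0.002,0.13],[0,0,-0.75]],[[0.001,0.002,0.13],[0,0,-0.75]],[[0.001,0.002,0.13],[0,0,-0.75]],[[0.001,0.002,0.13],[0,0,-0.75]]]'>/dev/null
python3 -m jog '[[[0,0,0],[0,0,-0.75]],[[0,0,0],[0,0,-0.75]],[[0,0,0],[0,0,-0.75]],[[0,0,0],[0,0,-0.75]],[[0,0,0],[0,0,-0.75]]]' >/dev/null
python3 - <<'E'
from h import *
im,K,D,W=cam('wrist');cv2.imwrite('pics/w2.png',im);np.savez('w2.npz',K=K,D=D,W=W)
print(ctrl.get_obs()['q'])
rel((.577,-.247,.019),down(YAW+np.pi/2))
E
```

```text
[-5.28523246e-01  1.48400435e-01  1.70153851e+00 -5.03364447e-04
  1.29218294e+00 -1.85637238e+00]
t 2.3 pos [ 0.5752 -0.2501  0.1202] F [-0.   0.8 -1.3] shift [-0.0011  0.0035  0.1012] turn [-0.0003 -0.0007 -0.0683]
```

View pics/w2.png

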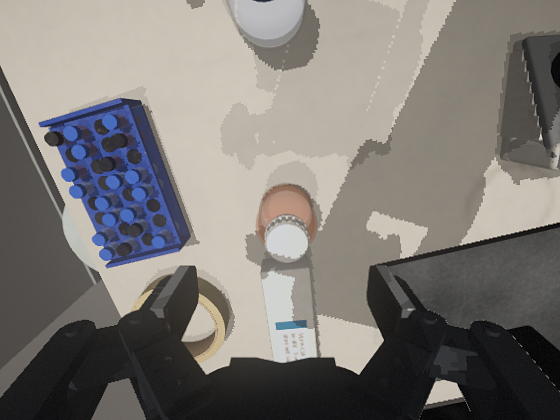

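The wrist view shows the cap at (288,241) centred between the fingers, the rack edge at (188,245) and the white box behind; the fingers clear both.

```bash

python3 - <<'E'
from h import *
c=np.load('w2.npz');k=(c['K'],c['D'],c['W'])
b=onz((288,241),.086,*k);print(b, onz((188,245),.03,*k))
print('mid-body',onz((258.,212),.04,*k),onz((318,212),.04,*k))
rel((b[0],b[1],.019),down(YAW+np.pi/2))
E
```

```text
[ 0.57492952 -0.24629453  0.086     ] [ 0.58164211 -0.33589415  0.03      ]
mid-body [ 0.56453391 -0.26747789  0.04      ] [ 0.57610598 -0.22125322  0.04      ]
t 2.3 pos [ 0.5752 -0.2501  0.1202] F [-0.   0.8 -1.3] shift [0.0011 0.0037 0.1012] turn [-0.0003 -0.0007 -0.0683]
```

```bash

python3 -m jog '[[[0,0.0035,0.035],[0,0,-0.068]],[[0,0.0035,0.07],[0,0,-0.068]],[[0,0.0035,0.101],[0,0,-0.068]],[[0,0.0035,0.101],[0,0,-0.068]]]'
python3 -m jog '[[[0,0,0],[0,0,0]],[[0,0,0],[0,0,0]],[[0,0,0],[0,0,0]],[[0,0,0],[0,0,0]],[[0,0,0],[0,0,0]]]' 0 40
python3 -m jog '[[[0,0,0],[0,0,0]],[[0,0,0],[0,0,0]],[[0,0,0],[0,0,0]]]'
```

```text
t: 2.7
tool_pos: [0.5724, -0.2441, 0.0137]
tool_rot: [-0.291, -3.118, -0.007]
contact_force: [-1.3, 0.3, 0.4]
opening: 0.0855
grip_force: 0.0
t: 3.2
tool_pos: [0.5791, -0.2467, 0.0226]
tool_rot: [0.287, 3.124, -0.004]
contact_force: [-0.4, -0.7, 6.7]
opening: 0.0456
grip_force: 41.9
t: 3.5
tool_pos: [0.5791, -0.2467, 0.0226]
tool_rot: [0.287, 3.124, -0.004]
contact_force: [-1.3, -1.4, 6.1]
opening: 0.0458
grip_force: 41.9
```

```bash

python3 -m jog '[[[0,0,-0.02],[0,0,0]],[[0,0,-0.06],[0,0,0]],[[0,0,-0.11],[0,0,0]],[[0,0,-0.16],[0,0,0]],[[0,0,-0.2],[0,0,0]]]'
python3 - <<'E'
from h import *
rel((.561,.142,.22),down())
E
```

```text
t: 4.0
tool_pos: [0.5776, -0.2454, 0.2232]
tool_rot: [0.286, 3.125, -0.002]
contact_force: [0.5, -0.4, -1.3]
opening: 0.0454
grip_force: 41.6
t 4.0 pos [ 0.5776 -0.2454  0.2232] F [ 0.5 -0.4 -1.3] shift [0.0867 0.3779 0.0026] turn [0.0017 0.0033 1.5625]
```

```bash

python3 -m jog '[[[0.008,0.034,0],[0,0,0.14]],[[0.017,0.07,0],[0,0,0.28]],[[0.025,0.106,0],[0,0,0.42]],[[0.034,0.142,0],[0,0,0.56]],[[0.042,0.18,0],[0,0,0.7]]]'
python3 - <<'E'
from h import *
rel((.561,.142,.22),down())
E
```

```text
t: 4.5
tool_pos: [0.568, -0.0593, 0.2196]
tool_rot: [1.351, 2.836, 0.0]
contact_force: [0.6, 0.3, -1.6]
opening: 0.0456
grip_force: 41.6
t 4.5 pos [ 0.568  -0.0593  0.2196] F [ 0.6  0.3 -1.6] shift [ 0.1607  0.1214 -0.0004] turn [ 2.000e-04 -0.000e+00  8.561e-01]
```

```bash

python3 -m jog '[[[0.032,0.024,0],[0,0,0.14]],[[0.064,0.048,0],[0,0,0.28]],[[0.096,0.072,0],[0,0,0.42]],[[0.128,0.096,0],[0,0,0.56]],[[0.16,0.12,0],[0,0,0.7]]]' >/dev/null
python3 -m jog '[[[0,0,0],[0,0,0.145]],[[0,0,0],[0,0,0.145]],[[0,0,0],[0,0,0.145]]]'
python3 - <<'E'
from h import *
rel((.561,.142,.12),down())
t=[]
im,K,D,W=cam('wrist');cv2.imwrite('pics/w3.png',im);np.savez('w3.npz',K=K,D=D,W=W)
E
```

```text
t: 5.3
tool_pos: [0.5595, 0.1389, 0.2194]
tool_rot: [2.386, 2.044, -0.0]
contact_force: [1.0, -0.3, -1.5]
opening: 0.0455
grip_force: 41.6
t 5.3 pos [0.5595 0.1389 0.2194] F [ 1.  -0.3 -1.5] shift [0.0033 0.001  0.0994] turn [0.     0.0001 0.0203]
```

View pics/w3.png

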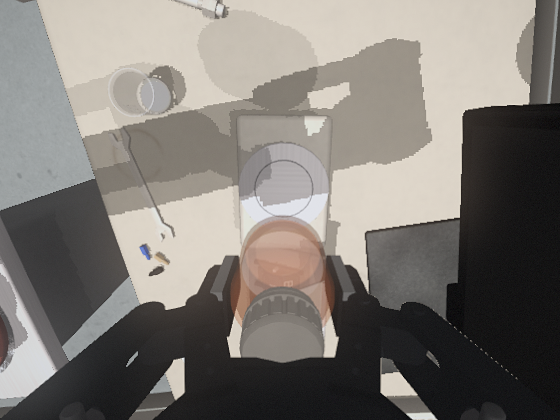

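The wrist view shows the bottle held upright between the pads, and the plate's inner ring centred at (284,188); the bottle's foot edge is at (283,220). The beaker stands clear at (140,92).

```bash

python3 - <<'E'
from h import *
c=np.load('w3.npz');k=(c['K'],c['D'],c['W'])
for uv in((284,188),(239,187),(329,187),(284,143)):print(onz(uv,.06,*k))
o=ctrl.get_obs();C=R.from_rotvec(o['tool_rot']).as_matrix()
print('foot far edge tool',C.T@(onz((283,220),.197,*k)-o['tool_pos']))
im=cv2.imread('pics/w3.png'); 
rel((.561,.142,.12),down())
E
```

```text
[0.56245967 0.14500644 0.06      ]
[0.51594922 0.15330122 0.06      ]
[0.60930263 0.13887186 0.06      ]
[0.56945367 0.1907705  0.06      ]
foot far edge tool [0.02002086 0.00044733 0.02238225]
t 5.35 pos [0.5596 0.1386 0.2194] F [-0.3 -0.9 -1.6] shift [0.0036 0.0009 0.0994] turn [-0.0001  0.0001  0.0192]
```

```bash

python3 -m jog '[[[0.009,0.001,0.03],[0,0,0.019]],[[0.009,0.001,0.07],[0,0,0.019]],[[0.009,0.001,0.105],[0,0,0.019]],[[0.009,0.001,0.128],[0,0,0.019]],[[0.009,0.001,0.13],[0,0,0.019]]]'
python3 -m jog '[[[0,0,0.001],[0,0,0]],[[0,0,0.002],[0,0,0]],[[0,0,0.003],[0,0,0]],[[0,0,0.003],[0,0,0]]]'
```

```text
t: 5.85
tool_pos: [0.5591, 0.1464, 0.085]
tool_rot: [-2.405, -2.015, 0.011]
contact_force: [-0.7, 0.4, -2.1]
opening: 0.046
grip_force: 41.6
t: 6.25
tool_pos: [0.563, 0.1479, 0.0879]
tool_rot: [2.407, 2.017, 0.003]
contact_force: [-1.3, 0.1, -2.2]
opening: 0.0454
grip_force: 41.6
```

```bash

python3 -m jog '[[[0,0,0.001],[0,0,0]],[[0,0,0.002],[0,0,0]],[[0,0,0.003],[0,0,0]],[[0,0,0.003],[0,0,0]],[[0,0,0.003],[0,0,0]]]'
python3 -m jog '[[[0,0,0.001],[0,0,0]],[[0,0,0.001],[0,0,0]],[[0,0,0.001],[0,0,0]]]'
```

```text
t: 6.75
tool_pos: [0.562, 0.1478, 0.0833]
tool_rot: [-2.408, -2.018, 0.0]
contact_force: [0.0, 0.2, -1.8]
opening: 0.0456
grip_force: 41.6
t: 7.05
tool_pos: [0.5622, 0.1479, 0.0826]
tool_rot: [2.408, 2.018, 0.0]
contact_force: [-1.2, 0.7, -0.3]
opening: 0.0461
grip_force: 41.7
```

```bash

python3 -m jog '[[[0,0,0.001],[0,0,0]],[[0,0,0.001],[0,0,0]]]'
python3 -m jog '[[[0,0,0],[0,0,0]],[[0,0,0],[0,0,0]],[[0,0,0],[0,0,0]],[[0,0,0],[0,0,0]]]' 1
python3 -m jog '[[[0,0,-0.02],[0,0,0]],[[0,0,-0.05],[0,0,0]],[[0,0,-0.09],[0,0,0]],[[0,0,-0.14],[0,0,0]],[[0,0,-0.16],[0,0,0]]]'
python3 - <<'E'
from h import *
im,K,D,W=cam('wrist');cv2.imwrite('pics/w4.png',im);np.savez('w4.npz',K=K,D=D,W=W)
im,K,D,W=cam('top');cv2.imwrite('pics/t4.png',im)
rel((.561,.142,.12),down())
E
```

```text
t: 7.25
tool_pos: [0.5623, 0.1479, 0.0826]
tool_rot: [-2.408, -2.018, -0.0]
contact_force: [-2.5, 0.2, 5.3]
opening: 0.0458
grip_force: 42.4
t: 7.65
tool_pos: [0.5621, 0.1478, 0.0812]
tool_rot: [-2.408, -2.018, 0.0]
contact_force: [0.1, -0.0, 0.5]
opening: 0.0851
grip_force: 0.0
t: 8.15
tool_pos: [0.5642, 0.1481, 0.2475]
tool_rot: [2.404, 2.015, 0.011]
contact_force: [0.5, -0.0, 0.4]
opening: 0.0857
grip_force: 0.0
t 8.25 pos [0.5645 0.1481 0.2468] F [ 0.8 -1.  -0.6] shift [-0.007  -0.0034  0.1268] turn [ 0.0088 -0.0028 -0.0014]
```

View pics/w4.png

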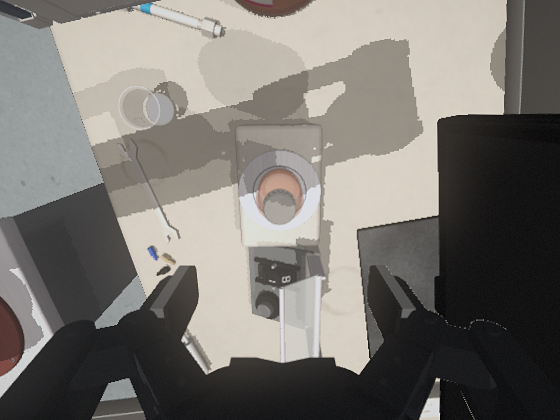

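The wrist view shows the bottle standing upright inside the plate's ring at (280,195), with the wheel around (277,270), the key at (266,303) and the guard from (283,290) to (322,280).

```bash
cat >> h.py <<'E'
def pframe(yaw=YAW,s=np.radians(26)):
    return R.from_euler('ZY',[yaw,-s]).as_matrix()   # columns px,py,pz
def ptool(P): return np.c_[P[:,1],P[:,0],-P[:,2]]
E
python3 - <<'E'
from h import *
t=np.load('top.npz');kt=(t['K'],t['D'],t['W']);c=np.load('w4.npz');k=(c['K'],c['D'],c['W'])
P=pframe();print(P)
key,g=tri(ray((307.3,203),*kt),ray((266,302),*k));print('key',key,g)
wh,g=tri(ray((285.2,194.5),*kt),ray((278,271),*k));print('wheel',wh,g,'panel diff key-wheel',P.T@(key-wh))
print('cap',onz((278,207),.146,*k))
O=key-P@[-.012,-.05,.012];print('origin guess',O)
rel(O+P@[-.04,0,.10],ptool(P))
E
```

```text
[[ 8.85139345e-01  1.73648178e-01 -4.31711304e-01]
 [-1.56073948e-01  9.84807753e-01  7.61223508e-02]
 [ 4.38371147e-01 -6.93889390e-18  8.98794046e-01]]
key [ 0.51538316 -0.01597745  0.03540183] 0.0032135778432297434
wheel [0.53698058 0.03020188 0.03384099] 0.004752519880432916 panel diff key-wheel [-0.01122511 -0.04922812  0.00721144]
cap [0.56216131 0.15222854 0.146     ]
origin guess [0.53986778 0.03047658 0.02987675]
t 8.25 pos [0.5645 0.1481 0.2468] F [ 0.8 -1.  -0.6] shift [-0.1207 -0.0847  0.1435] turn [-0.445  -0.0024 -0.002 ]
```

```bash

python3 -m jog '[[[-0.03,-0.02,0],[-0.1,0,0]],[[-0.06,-0.04,0],[-0.2,0,0]],[[-0.09,-0.06,0.03],[-0.3,0,0]],[[-0.12,-0.085,0.07],[-0.4,0,0]],[[-0.12,-0.085,0.11],[-0.445,0,0]]]' 0.33
python3 -m jog '[[[0,0,0],[0,0,0]],[[0,0,0],[0,0,0]],[[0,0,0],[0,0,0]]]'
python3 - <<'E'
from h import *
im,K,D,W=cam('wrist');cv2.imwrite('pics/w5.png',im);np.savez('w5.npz',K=K,D=D,W=W)
print(ctrl.get_obs()['opening'],ctrl.get_obs()['t'])
E
```

```text
t: 8.75
tool_pos: [0.4544, 0.0433, 0.129]
tool_rot: [2.123, 1.776, 0.406]
contact_force: [0.8, 0.3, -0.7]
opening: 0.0281
grip_force: 0.0
t: 9.05
tool_pos: [0.4607, 0.0447, 0.136]
tool_rot: [2.122, 1.778, 0.408]
contact_force: [0.8, 0.3, 1.4]
opening: 0.0282
grip_force: 0.0
0.0279450598868548 9.1
```

View pics/w5.png

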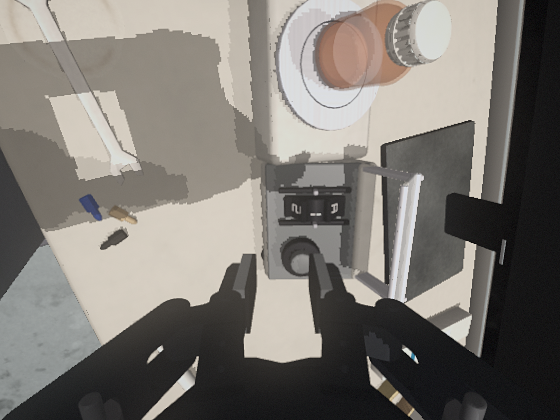

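The view shows the bottle upright near the plate's middle, the wheel at (316,208) with noses at (316,193) and (316,222), "2" on the downhill side at (293,209), and the key at (300,256). One enlarged composite will settle the digit, key and bottle foot.

```bash

python3 - <<'E'
import cv2,numpy as np
im=cv2.imread('pics/w5.png')
a=cv2.resize(im[160:290,258:358],None,fx=4.5,fy=4.5,interpolation=cv2.INTER_CUBIC) #450x585
b=cv2.resize(im[0:140,270:440],None,fx=2,fy=2,interpolation=cv2.INTER_CUBIC) #340x280
t=cv2.imread('pics/t4.png');d=cv2.resize(t[150:210,205:290],None,fx=4,fy=4,interpolation=cv2.INTER_CUBIC) #340x240
o=np.zeros((590,800,3),np.uint8);o[:585,:450]=a;o[:280,455:795]=b;o[290:530,455:795]=d
cv2.imwrite('pics/comp.png',o)
E
```

```text
(no output)
```

View pics/comp.png

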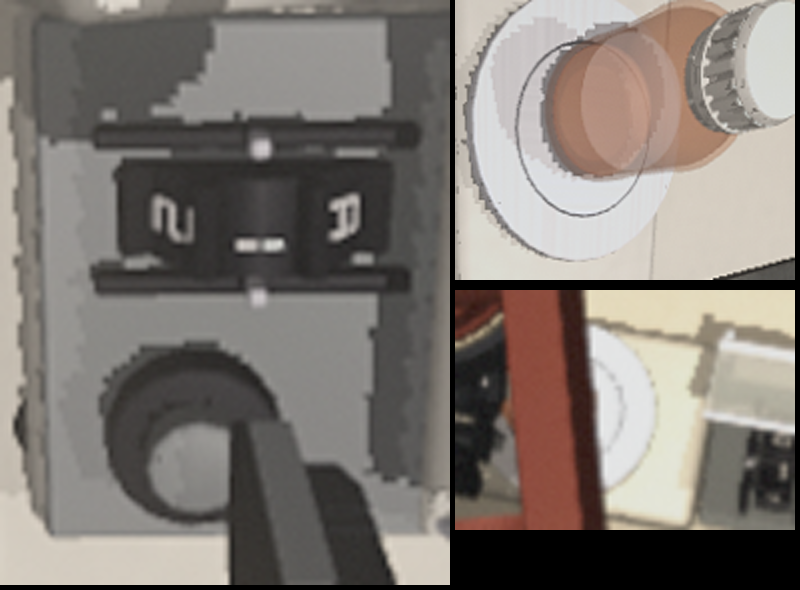

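The composite shows digit 1 at the crown (2 comes next from downhill, so five clicks), noses at comp (261,147) and (259,297), the key top at comp (192,468) and the panel's front-right corner at (52,530). The bottle's foot at (598,107) sits a little off the ring's centre at (583,129), so I'll measure and mend that.

```bash

python3 - <<'E'
from h import *
t=np.load('top.npz');kt=(t['K'],t['D'],t['W']);c=np.load('w5.npz');k=(c['K'],c['D'],c['W'])
P=pframe()
A=lambda x,y:((x+.5)/4.5-.5+258,(y+.5)/4.5-.5+160)
B=lambda x,y:((x-455+.5)/2-.5+270,(y+.5)/2-.5)
T=lambda x,y:((x+.5)/5-.5+190,(y+.5)/5-.5+150)
f,r=onz(B(598,107),.06,*k),onz(B(583,129),.06,*k);print('foot',f,'ring',r,'off',f-r,'cap',onz(B(780,60),.146,*k))
# noses in top image: bright spots
g=cv2.cvtColor(cv2.imread('pics/top.png'),cv2.COLOR_BGR2GRAY).astype(int)
sub=g[188:206,274:300]
for i in np.argsort(sub.ravel())[::-1][:8]: print((i%26+274,i//26+188,sub.ravel()[i]),end=' ')
print()
for n,a,b,off in(('corner',T(645,335),A(52,530),[-.045,-.079,0]),('crown',T(480,222),A(260,222),[0,0,.02]),('key',T(585,272),A(192,468),[-.012,-.05,.012])):
    p,gp=tri(ray(a,*kt),ray(b,*k));print(n,p,'gap',round(gp,4),'O',p-P@off)
E
```

```text
foot [0.56778125 0.15250366 0.06      ] ring [0.56001889 0.14558267 0.06      ] off [ 7.76236363e-03  6.92099039e-03 -2.77555756e-17] cap [0.5604737  0.15011681 0.146     ]
(np.int64(278), np.int64(193), np.int64(119)) (np.int64(293), np.int64(196), np.int64(114)) (np.int64(293), np.int64(195), np.int64(108)) (np.int64(287), np.int64(194), np.int64(107)) (np.int64(298), np.int64(188), np.int64(103)) (np.int64(292), np.int64(196), np.int64(101)) (np.int64(287), np.int64(195), np.int64(101)) (np.int64(299), np.int64(188), np.int64(100)) 
corner [ 0.48927008 -0.04229787  0.01554758] gap 0.0001 O [0.54281956 0.02847862 0.03527428]
crown [0.53437071 0.03030896 0.04910831] gap 0.0006 O [0.54300493 0.02878652 0.03113243]
key [ 0.51175526 -0.01533776  0.05165199] gap 0.0033 O [0.53623987 0.03111627 0.04612692]
```

```bash

python3 - <<'E'
from h import *
rel((.5622,.149,.245),down())
E
```

```text
t 9.1 pos [0.4612 0.0447 0.1367] F [ 0.8 -0.6  0.4] shift [ 0.1204  0.1203 -0.0619] turn [ 0.4512 -0.0008 -0.0012]
```

```bash

python3 -m jog '[[[0,0,-0.05],[0.05,0,0]],[[0.03,0.02,-0.09],[0.15,0,0]],[[0.06,0.06,-0.1],[0.25,0,0]],[[0.09,0.09,-0.09],[0.35,0,0]],[[0.12,0.12,-0.062],[0.451,0,0]]]' 1
python3 -m jog '[[[0,0,0],[0,0,0]],[[0,0,0],[0,0,0]],[[0,0,0],[0,0,0]]]' >/dev/null
python3 - <<'E'
from h import *
rel((.5622,.149,.0815),down())
E
```

```text
t: 9.6
tool_pos: [0.5628, 0.1496, 0.2492]
tool_rot: [2.403, 2.017, 0.015]
contact_force: [0.2, -0.3, 1.9]
opening: 0.0855
grip_force: 0.0
t 9.9 pos [0.5569 0.147  0.2429] F [-0.3  0.2  1.2] shift [0.0027 0.0045 0.1614] turn [ 0.0026 -0.0012 -0.0012]
```

```bash

python3 -m jog '[[[0.003,0.0045,0.03],[0,0,0]],[[0.003,0.0045,0.07],[0,0,0]],[[0.003,0.0045,0.11],[0,0,0]],[[0.003,0.0045,0.145],[0,0,0]],[[0.003,0.0045,0.161],[0,0,0]]]' >/dev/null
python3 -m jog '[[[0,0,0],[0,0,0]],[[0,0,0],[0,0,0]],[[0,0,0],[0,0,0]]]'
python3 -m jog '[[[0,0,0],[0,0,0]],[[0,0,0],[0,0,0]],[[0,0,0],[0,0,0]],[[0,0,0],[0,0,0]],[[0,0,0],[0,0,0]]]' 0 30
```

```text
t: 10.7
tool_pos: [0.5625, 0.1493, 0.0829]
tool_rot: [2.407, 2.016, 0.007]
contact_force: [0.1, 0.8, 0.1]
opening: 0.0852
grip_force: 0.0
t: 11.2
tool_pos: [0.5613, 0.1491, 0.0803]
tool_rot: [-2.408, -2.017, -0.001]
contact_force: [-0.2, 0.0, 5.8]
opening: 0.0461
grip_force: 31.6
```

```bash

python3 -m jog '[[[0,0,-0.003],[0,0,0]],[[0,0,-0.006],[0,0,0]],[[-0.004,0,-0.006],[0,0,0]],[[-0.007,0,-0.006],[0,0,0]],[[-0.007,0,-0.006],[0,0,0]]]'
python3 -m jog '[[[0,0,0.002],[0,0,0]],[[0,0,0.003],[0,0,0]],[[0,0,0.004],[0,0,0]],[[0,0,0.005],[0,0,0]],[[0,0,0.005],[0,0,0]]]'
python3 -m jog '[[[0,0,0.0007],[0,0,0]],[[0,0,0.001],[0,0,0]],[[0,0,0.001],[0,0,0]]]'
```

```text
t: 11.7
tool_pos: [0.5587, 0.1416, 0.0845]
tool_rot: [-2.407, -2.016, 0.003]
contact_force: [-0.9, 0.3, -1.5]
opening: 0.0458
grip_force: 31.1
t: 12.2
tool_pos: [0.5592, 0.1422, 0.0803]
tool_rot: [-2.407, -2.017, 0.002]
contact_force: [-1.0, -0.2, 1.2]
opening: 0.0459
grip_force: 31.3
t: 12.5
tool_pos: [0.5592, 0.1421, 0.0803]
tool_rot: [-2.407, -2.017, 0.002]
contact_force: [-4.3, -1.3, 5.6]
opening: 0.046
grip_force: 32.0
```

```bash

python3 -m jog '[[[0,0,0],[0,0,0]],[[0,0,0],[0,0,0]],[[0,0,0],[0,0,0]],[[0,0,0],[0,0,0]]]' 1
python3 -m jog '[[[0,0,-0.02],[0,0,0]],[[0,0,-0.05],[0,0,0]],[[0,0,-0.09],[0,0,0]],[[0,0,-0.14],[0,0,0]],[[0,0,-0.165],[0,0,0]]]'
python3 -m jog '[[[-0.03,-0.03,0],[-0.1,0,0]],[[-0.06,-0.05,0],[-0.2,0,0]],[[-0.08,-0.07,0.03],[-0.3,0,0]],[[-0.11,-0.09,0.07],[-0.4,0,0]],[[-0.11,-0.09,0.11],[-0.445,0,0]]]' 0.33 >/dev/null
python3 -m jog '[[[0,0,0],[0,0,0]],[[0,0,0],[0,0,0]],[[0,0,0],[0,0,0]]]' 
cat >> h.py <<'E'
O=np.array([.543,.0286,.0345]);P=pframe()
def pan(p): return P.T@(np.array(p)-O)
def prel(x,y,z):
    o=ctrl.get_obs();print('panel pos mm',np.round(pan(o['tool_pos'])*1000,1)); rel(O+P@np.array([x,y,z])/1000,ptool(P))
E
python3 - <<'E'
from h import *
im,K,D,W=cam('wrist');cv2.imwrite('pics/w6.png',im);np.savez('w6.npz',K=K,D=D,W=W)
prel(-45,0,50)
# project world points for overlays: fingertip outer faces in px vs z
Wi=np.linalg.inv(W)
def pr(p): return cv2.projectPoints(np.array([p]),cv2.Rodrigues(Wi[:3,:3])[0],Wi[:3,3],K,D)[0].ravel()
for q in((0,0,22),(-12,-50,20),(-45,-79,0),(-45,39,0)):print(q,pr(O+P@np.array(q)/1000))
# bottle cap blob, foot
hsv=cv2.cvtColor(im,cv2.COLOR_BGR2HSV)
m=((hsv[...,0]<14)&(hsv[...,1]>70)).astype(np.uint8);m[160:]=0
n,l,s,c=cv2.connectedComponentsWithStats(m)
for i in range(1,n):
    if s[i,4]>300:print('amber',s[i],c[i])
print('plate ctr',pr(np.array([.5612,.1442,.06])),'foot left/bottom expected',pr(np.array([.5612-.024,.1442+.0,.06])),pr(np.array([.5612,.1442-.024,.06])),'cap',pr(np.array([.5612,.1442,.146])))
E
```

```text
t: 12.9
tool_pos: [0.5592, 0.1421, 0.0789]
tool_rot: [-2.407, -2.017, 0.001]
contact_force: [0.1, 0.3, -0.7]
opening: 0.0854
grip_force: 0.0
t: 13.4
tool_pos: [0.5611, 0.1423, 0.2494]
tool_rot: [2.406, 2.016, 0.008]
contact_force: [0.6, -0.0, -0.3]
opening: 0.0855
grip_force: 0.0
t: 14.2
tool_pos: [0.4549, 0.0497, 0.1395]
tool_rot: [2.122, 1.778, 0.408]
contact_force: [0.2, 0.5, 1.3]
opening: 0.0283
grip_force: 0.0
panel pos mm [-34.9   5.5 134.2]
t 14.25 pos [0.4551 0.0497 0.1398] F [ 1.  -0.3  0.6] shift [-0.0056 -0.0098  0.0843] turn [-0.0038 -0.0007 -0.0014]
(0, 0, 22) [321.48022993 213.22530467]
(-12, -50, 20) [306.71044801 261.60301387]
(-45, -79, 0) [273.58451185 277.20634517]
(-45, 39, 0) [272.42193442 166.46540822]
amber [ 368   26   38   76 1006] [385.52683897  61.63817097]
amber [ 321   38   48   66 1922] [342.24921956  71.64776275]
plate ctr [339.28679309  72.74720372] foot left/bottom expected [313.42022883  76.67654599] [341.89842872 104.50292993] cap [434.69694751  53.26198495]
```

```bash

python3 - <<'E'
from h import *
c=optics.get_image('wrist');M=np.linalg.inv(np.array(c['mount']))
K=np.load('w6.npz')['K'];D=np.load('w6.npz')['D']
for z in(0,-.003,-.006):
  q=np.array([[.011,y,z] for y in(.014,.022,.026,.0285)])
  print(z,cv2.projectPoints(q,cv2.Rodrigues(M[:3,:3])[0],M[:3,3],K,D)[0].reshape(-1,2).round(1).tolist())
E
```

```text
0 [[308.6, 249.8], [323.6, 249.8], [331.2, 249.8], [335.9, 249.8]]
-0.003 [[309.0, 252.3], [324.4, 252.3], [332.1, 252.3], [336.8, 252.3]]
-0.006 [[309.5, 254.9], [325.2, 254.9], [333.0, 254.9], [337.9, 254.9]]
```

```bash

python3 - <<'E'
from h import *
t=np.load('top.npz');kt=(t['K'],t['D'],t['W']);c=np.load('w5.npz');k=(c['K'],c['D'],c['W'])
A=lambda x,y:((x+.5)/4.5-.5+258,(y+.5)/4.5-.5+160)
for a,b in(((278.,193),A(261,147)),((292.8,195.7),A(259,297))):
    p,g=tri(ray(a,*kt),ray(b,*k));print('nose panel mm',pan(p)*1000,g)
g=cv2.cvtColor(cv2.imread('pics/w6.png'),cv2.COLOR_BGR2GRAY)[185:240,300:345].astype(float)
s=cv2.GaussianBlur(g,(3,3),0)
for i in np.argsort(s.ravel())[::-1][:10]:print((i%45+300,i//45+185,int(s.ravel()[i])),end=' ')
prel(-42,0,30)
E
```

```text
nose panel mm [-1.93697613 16.23748543 18.76211438] 0.0003140463093960477
nose panel mm [ -1.47943253 -15.36721747  18.70149951] 0.0010514668098980976
(np.int64(320), np.int64(195), 192) (np.int64(319), np.int64(228), 186) (np.int64(320), np.int64(196), 185) (np.int64(322), np.int64(216), 184) (np.int64(319), np.int64(227), 183) (np.int64(323), np.int64(216), 180) (np.int64(319), np.int64(195), 179) (np.int64(320), np.int64(228), 178) (np.int64(317), np.int64(216), 176) (np.int64(320), np.int64(227), 175) panel pos mm [-35.3   5.5 134. ]
t 14.3 pos [0.4548 0.0497 0.1394] F [ 0.3 -0.2 -0.3] shift [-0.0056 -0.0062  0.104 ] turn [-0.0044 -0.0006 -0.0014]
```

```bash

python3 -m jog '[[[-0.003,-0.003,0.03],[-0.004,0,0]],[[-0.0055,-0.006,0.065],[-0.004,0,-0.001]],[[-0.0055,-0.006,0.09],[-0.004,0,-0.001]],[[-0.0055,-0.006,0.104],[-0.004,0,-0.001]],[[-0.0055,-0.006,0.104],[-0.004,0,-0.001]]]' >/dev/null
python3 -m jog '[[[0,0,0],[0,0,0]],[[0,0,0],[0,0,0]],[[0,0,0],[0,0,0]]]' 
python3 - <<'E'
from h import *
prel(-42,0,11)
E
```

```text
t: 15.1
tool_pos: [0.4902, 0.0374, 0.0396]
tool_rot: [2.121, 1.779, 0.408]
contact_force: [-0.9, -0.1, -0.6]
opening: 0.0285
grip_force: 0.0
panel pos mm [-45.9  -0.5  28. ]
t 15.1 pos [0.4902 0.0374 0.0396] F [-0.9 -0.1 -0.6] shift [0.0005 0.004  0.017 ] turn [-0.0034  0.0001 -0.0003]
```

```bash

python3 -m jog '[[[0,0.004,0.005],[-0.003,0,0]],[[0,0.004,0.01],[-0.003,0,0]],[[0,0.004,0.017],[-0.003,0,0]],[[0,0.004,0.017],[-0.003,0,0]],[[0,0.004,0.017],[-0.003,0,0]]]'
python3 - <<'E'
from h import *
prel(-20,0,14.5)
E
```

```text
t: 15.6
tool_pos: [0.4991, 0.0356, 0.0246]
tool_rot: [2.122, 1.78, 0.404]
contact_force: [-23.7, 2.5, 23.9]
opening: 0.028
grip_force: 24.7
panel pos mm [-44.3  -0.7  10.6]
t 15.6 pos [0.4991 0.0356 0.0246] F [-23.7   2.5  23.9] shift [ 0.0007  0.0242 -0.0041] turn [-0.0068  0.0012 -0.    ]
```

```bash

python3 - <<'E'
from h import *
im,K,D,W=cam('wrist');cv2.imwrite('pics/w7.png',im);np.savez('w7.npz',K=K,D=D,W=W)
im2,K,D,W=cam('scene');cv2.imwrite('pics/s7.png',im2)
E
python3 -m jog '[[[0,0,-0.01],[0,0,0]],[[0,0,-0.02],[0,0,0]],[[0,0,-0.03],[0,0,0]],[[0,0,-0.03],[0,0,0]],[[0,0,-0.03],[0,0,0]]]'
python3 - <<'E'
from h import *
im=cv2.imread('pics/w7.png')
im8,K,D,W=cam('wrist');cv2.imwrite('pics/w8.png',im8);np.savez('w8.npz',K=K,D=D,W=W)
prel(-42,0,20)
s=cv2.imread('pics/s7.png')
o=np.zeros((590,800,3),np.uint8)
a=cv2.resize(im[150:345,210:375],None,fx=3,fy=3,interpolation=cv2.INTER_CUBIC);o[:585,:495]=a
b=cv2.resize(im8[150:300,245:345],None,fx=3,fy=3,interpolation=cv2.INTER_CUBIC);o[:450,498:798]=b
cv2.imwrite('pics/comp2.png',o)
E
```

```text
t: 16.2
tool_pos: [0.487, 0.0376, 0.0508]
tool_rot: [2.121, 1.779, 0.407]
contact_force: [0.3, -0.0, -0.3]
opening: 0.0284
grip_force: 0.0
panel pos mm [-44.2  -0.9  39.3]
t 16.25 pos [0.4868 0.0376 0.0505] F [ 0.  -0.2 -0.2] shift [0.0009 0.0023 0.0193] turn [-0.0042  0.0007 -0.0004]
```

View pics/comp2.png

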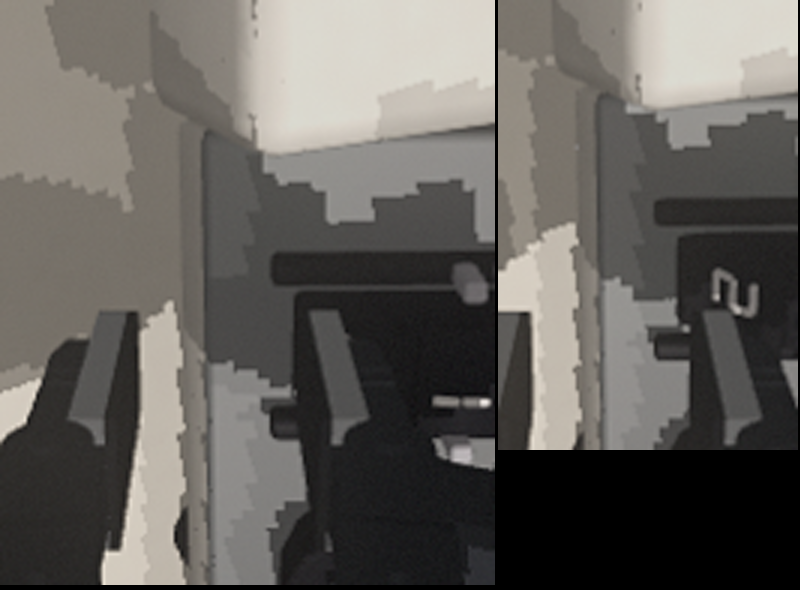

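The left half (at contact) shows the wheel still at 1 (strokes at (460,402) level with the noses), with the fingertip at (325,312) down on the wheel between "2" and the tooth below; the right half shows "2" clear of the lifted finger. I'll work about 5 mm higher and feel for the tooth.

```bash

cat >> h.py <<'E'
def force():
    o=ctrl.get_obs();print('panel F',np.round(P.T@o['contact_force'],1),'pos',np.round(pan(o['tool_pos'])*1000,1),'t',round(o['t'],2))
E
python3 -m jog '[[[0.001,0.002,0.01],[0,0,0]],[[0.001,0.002,0.02],[0,0,0]],[[0.001,0.002,0.023],[0,0,0]],[[0.001,0.002,0.023],[0,0,0]],[[0.001,0.002,0.023],[0,0,0]]]' >/dev/null
python3 -c "from h import *;force()"
python3 -m jog '[[[0,0.002,0],[0,0,0]],[[0,0.004,0],[0,0,0]],[[0,0.006,0],[0,0,0]],[[0,0.006,0],[0,0,0]]]' >/dev/null
python3 -c "from h import *;force()"
```

```text
panel F [-0.6  0.1 -0.2] pos [-42.5   0.1  16.6] t 16.75
panel F [-10.3  -1.   17. ] pos [-37.5   0.2  17.2] t 17.15
```

```bash

python3 -m jog '[[[0,-0.002,-0.003],[0,0,0]],[[0,-0.003,-0.004],[0,0,0]],[[0,-0.003,-0.004],[0,0,0]]]' >/dev/null
python3 -c "from h import *;force()"
python3 -m jog '[[[0,0.003,0],[0,0,0]],[[0,0.006,-0.0005],[0,0,0]],[[0,0.006,-0.0005],[0,0,0]]]' >/dev/null
python3 -c "from h import *;force()"
python3 -m jog '[[[0,0.003,-0.001],[0,0,0]],[[0,0.006,-0.002],[0,0,0]],[[0,0.006,-0.002],[0,0,0]]]' >/dev/null
python3 -c "from h import *;force()"
python3 -m jog '[[[0,0.003,-0.001],[0,0,0]],[[0,0.006,-0.001],[0,0,0]],[[0,0.006,-0.001],[0,0,0]]]' >/dev/null
python3 -c "from h import *;force()"
```

```text
panel F [-0.2  0.3 -0.5] pos [-38.    0.3  21.2] t 17.45
panel F [-2.5 -1.1 11.5] pos [-30.3   0.4  22.6] t 17.75
panel F [0.3 0.5 0. ] pos [-25.8   0.1  23.5] t 18.05
panel F [0.4 0.3 0.2] pos [-20.    0.1  24.4] t 18.35
```

```bash

cat >> h.py <<'E'
O2=O+P@np.array([-.0017,.0004,.008])
def digits(im,K,D,W):
    # unroll the drum (r=24mm): rows = along angle (uphill at top), cols = panel y (left at left)
    Wi=np.linalg.inv(W); th=np.radians(np.arange(64,-65,-3.2)); ys=np.arange(10,-10.1,-.8)/1000
    pts=np.array([[.024*np.sin(a),y,-.008+.024*np.cos(a)] for a in th for y in ys])@P.T+O2
    uv=cv2.projectPoints(pts,cv2.Rodrigues(Wi[:3,:3])[0],Wi[:3,3],K,D)[0].reshape(len(th),len(ys),2).astype(np.float32)
    g=cv2.remap(cv2.cvtColor(im,cv2.COLOR_BGR2GRAY),uv[...,0],uv[...,1],cv2.INTER_LINEAR)
    for a,r in zip(np.degrees(th),g): print('%4d '%a+''.join('#' if v>120 else '+' if v>80 else '.' for v in r))
E
python3 -m jog '[[[0,0,-0.015],[0,0,0]],[[0,-0.005,-0.03],[0,0,0]],[[0,-0.02,-0.045],[0,0,0]],[[0,-0.02,-0.045],[0,0,0]],[[0,-0.02,-0.045],[0,0,0]]]' 
python3 - <<'E'
from h import *
c=np.load('w6.npz');digits(cv2.imread('pics/w6.png'),c['K'],c['D'],c['W'])
v=cam('wrist');cv2.imwrite('pics/w9.png',v[0]);print();digits(*v);force()
E
```

```text
t: 18.85
tool_pos: [0.4774, 0.0404, 0.0791]
tool_rot: [2.12, 1.778, 0.408]
contact_force: [-0.1, 0.2, -0.2]
opening: 0.0279
grip_force: 0.0
  64 ........................+#
  60 ........++++++++++.....+##
  57 .......##########+.....+#+
  54 ......+##########+.....++.
  51 ......####+######+........
  47 ......###########+........
  44 ......###########+........
  41 ......####++#+###+........
  38 ......+##.....+##.........
  35 ......+++......++.........
  31 ..........................
  28 ..........................
  25 ..........................
  22 ..........................
  19 ..........................
  15 ..........................
  12 ..........................
   9 ..............+###........
   6 ..............####........
   3 ..............####........
   0 ..............+##+.......+
  -3 ..............####......++
  -6 ..............####........
  -9 ..............+###........
 -12 ...............++.........
 -16 ..........................
 -19 ..........................
 -22 ..........................
 -25 ..........................
 -28 ..........................

[... 1020 characters left out ...]
....
  -3 ......+##+++++++.........+
  -6 ......+##+...............+
  -9 ......+##+++++++..........
 -12 .......+########+.........
 -16 ..........................
 -19 ..........................
 -22 ..........................
 -25 ..........................
 -28 ..........................
 -32 ..........................
 -35 ........+#+++++++.........
 -38 ...............++.........
 -41 ...............##+........
 -44 ........#########+........
 -48 ........+########+........
 -51 ...............##+........
 -54 .............++##+........
 -57 ........+########+......++
 -60 .........++++++++.......++
 -64 ........................+#
panel F [ 0.2 -0.2  0.1] pos [-40.3   0.2  69.1] t 18.9
```

The unrolled drum now reads 2 at the crown, so one click has worked; I'll repeat the stroke.

```bash

sed -i 's/for a,r in zip(np.degrees(th),g): print/for a,r in list(zip(np.degrees(th),g))[15:26]: print/' h.py
python3 -m jog '[[[0,0,0.02],[0,0,0]],[[0,0,0.04],[0,0,0]],[[0,0,0.048],[0,0,0]],[[0,0,0.048],[0,0,0]],[[0,0,0.048],[0,0,0]]]' >/dev/null
python3 -c "from h import *;force()"
python3 -m jog '[[[0,0.005,0],[0,0,0]],[[0,0.01,-0.001],[0,0,0]],[[0,0.015,-0.003],[0,0,0]],[[0,0.02,-0.0035],[0,0,0]],[[0,0.02,-0.0035],[0,0,0]]]' >/dev/null
python3 -c "from h import *;force()"
python3 -m jog '[[[0,0,-0.015],[0,0,0]],[[0,-0.005,-0.03],[0,0,0]],[[0,-0.02,-0.0445],[0,0,0]],[[0,-0.02,-0.0445],[0,0,0]],[[0,-0.02,-0.0445],[0,0,0]]]' >/dev/null
python3 -c "from h import *;v=cam('wrist');digits(*v);force()"
```

```text
panel F [1.3 0.2 0.5] pos [-40.7   0.1  21.2] t 19.4
panel F [-0.1  1.1  1.5] pos [-18.6   0.3  25.6] t 19.9
  15 ..........................
  12 .......+########..........
   9 .......+#########+........
   6 ..............+##+........
   3 ..............+##+........
   0 .......##########........+
  -3 ........+++++++##+.......+
  -6 ..............+##+.......+
  -9 ........++++#++##+........
 -12 .......+########+.........
 -16 ..........................
panel F [-0.2 -0.3 -0.7] pos [-40.3   0.2  69.2] t 20.45
```

3 is at the crown. Same stroke again, twice, checking each time.

```bash

python3 -m jog '[[[0,0,0.02],[0,0,0]],[[0,0,0.04],[0,0,0]],[[0,0,0.048],[0,0,0]],[[0,0,0.048],[0,0,0]],[[0,0,0.048],[0,0,0]]]' >/dev/null
python3 -m jog '[[[0,0.005,0],[0,0,0]],[[0,0.01,-0.001],[0,0,0]],[[0,0.015,-0.003],[0,0,0]],[[0,0.02,-0.0035],[0,0,0]],[[0,0.02,-0.0035],[0,0,0]]]' >/dev/null
python3 -m jog '[[[0,0,-0.015],[0,0,0]],[[0,-0.005,-0.03],[0,0,0]],[[0,-0.02,-0.0445],[0,0,0]],[[0,-0.02,-0.0445],[0,0,0]],[[0,-0.02,-0.0445],[0,0,0]]]' >/dev/null
python3 -c "from h import *;v=cam('wrist');digits(*v);force()"
python3 -m jog '[[[0,0,0.02],[0,0,0]],[[0,0,0.04],[0,0,0]],[[0,0,0.048],[0,0,0]],[[0,0,0.048],[0,0,0]],[[0,0,0.048],[0,0,0]]]' >/dev/null
python3 -m jog '[[[0,0.005,0],[0,0,0]],[[0,0.01,-0.001],[0,0,0]],[[0,0.015,-0.003],[0,0,0]],[[0,0.02,-0.0035],[0,0,0]],[[0,0.02,-0.0035],[0,0,0]]]' >/dev/null
python3 -m jog '[[[0,0,-0.015],[0,0,0]],[[0,-0.005,-0.03],[0,0,0]],[[0,-0.02,-0.0445],[0,0,0]],[[0,-0.02,-0.0445],[0,0,0]],[[0,-0.02,-0.0445],[0,0,0]]]' >/dev/null
python3 -c "from h import *;v=cam('wrist');digits(*v);force()"
```

```text
15 ..........................
  12 ..........................
   9 ......+##......##+........
   6 ......+##.....+##+........
   3 ......+##+....+##+........
   0 ......+##########.........
  -3 .......++++++++##+.......+
  -6 ..............+##+.......+
  -9 ...............##+........
 -12 ..........................
 -16 ..........................
panel F [-0.3 -0.3 -1.4] pos [-40.3   0.2  69.2] t 22.0
  15 ..........................
  12 .......+########..........
   9 ......+#########+.........
   6 ......+##.................
   3 ......+##+................
   0 ......+#########+.........
  -3 ........+++++++##+.......+
  -6 ..............+##+.......+
  -9 .........++++++##+........
 -12 .......+########+.........
 -16 ..........................
panel F [ 0.5  0.4 -0.3] pos [-40.3   0.2  69.2] t 23.55
```

```bash

python3 -m jog '[[[0,0,0.02],[0,0,0]],[[0,0,0.04],[0,0,0]],[[0,0,0.048],[0,0,0]],[[0,0,0.048],[0,0,0]],[[0,0,0.048],[0,0,0]]]' >/dev/null
python3 -m jog '[[[0,0.005,0],[0,0,0]],[[0,0.01,-0.001],[0,0,0]],[[0,0.015,-0.003],[0,0,0]],[[0,0.02,-0.0035],[0,0,0]],[[0,0.02,-0.0035],[0,0,0]]]' >/dev/null
python3 -m jog '[[[0,0,-0.015],[0,0,0]],[[0,-0.005,-0.03],[0,0,0]],[[0,-0.02,-0.0445],[0,0,0]],[[0,-0.02,-0.0445],[0,0,0]],[[0,-0.02,-0.0445],[0,0,0]]]' >/dev/null
python3 -c "from h import *;v=cam('wrist');digits(*v);prel(-13.7,-49.6,60)"
```

```text
15 ..........................
  12 .......+########..........
   9 ......+#########+.........
   6 ......+##.................
   3 ......+##+................
   0 ......+##########........+
  -3 ......+##++++.+##+.......+
  -6 ......+##+....+##+.......+
  -9 ......+###++#++##+........
 -12 .......+########+.........
 -16 ..........................
panel pos mm [-40.3   0.2  69.2]
t 25.1 pos [0.4775 0.0404 0.079 ] F [ 0.4 -0.1  0.4] shift [-0.0498  0.0266  0.0091] turn [-0.0028  0.0005 -0.0003]
```

6 is set. Now the key, with shut fingers.

```bash

python3 -m jog '[[[-0.02,0.01,0],[-0.003,0,0]],[[-0.04,0.02,0],[-0.003,0,0]],[[-0.05,0.0265,0.01],[-0.003,0,0]],[[-0.05,0.0265,0.01],[-0.003,0,0]],[[-0.05,0.0265,0.01],[-0.003,0,0]]]' 0 20 >/dev/null
python3 -m jog '[[[0,0,0.01],[0,0,0]],[[0,0,0.02],[0,0,0]],[[0,0,0.026],[0,0,0]],[[0,0,0.026],[0,0,0]],[[0,0,0.026],[0,0,0]]]'
python3 -c "from h import *;force()"
```

```text
t: 26.1
tool_pos: [0.5073, -0.0153, 0.0581]
tool_rot: [2.118, 1.778, 0.409]
contact_force: [-0.2, 0.2, 0.8]
opening: 0.0
grip_force: 0.0
panel F [0.1 0.2 0.8] pos [-14.4 -49.5  33.3] t 26.1
```

```bash

python3 -m jog '[[[0,0,0.002],[0,0,0]],[[0,0,0.004],[0,0,0]],[[0,0,0.004],[0,0,0]],[[0,0,0.004],[0,0,0]]]' >/dev/null
python3 -c "from h import *;force()"
python3 -m jog '[[[0,0,0.002],[0,0,0]],[[0,0,0.003],[0,0,0]],[[0,0,0.003],[0,0,0]]]' >/dev/null
python3 -c "from h import *;force()"
python3 -m jog '[[[0,0,0.002],[0,0,0]],[[0,0,0.003],[0,0,0]],[[0,0,0.003],[0,0,0]]]' >/dev/null
python3 -c "from h import *;force()"
```

```text
panel F [0.2 0.3 0.6] pos [-14.2 -49.9  29.3] t 26.5
panel F [-0.9 -0.   2.5] pos [-13.9 -49.9  26.4] t 26.8
panel F [-1.2  0.4  8.5] pos [-13.8 -49.8  23.6] t 27.1
```

```bash

python3 -m jog '[[[0,0,0.001],[0,0,0]],[[0,0,0.0015],[0,0,0]],[[0,0,0.0015],[0,0,0]]]' >/dev/null
python3 -c "from h import *;force()"
python3 -m jog '[[[0,0,0.001],[0,0,0]],[[0,0,0.0015],[0,0,0]],[[0,0,0.0015],[0,0,0]]]' >/dev/null
python3 -c "from h import *;force()"
```

```text
panel F [-8.1 -1.3 30.2] pos [-13.7 -49.8  23.2] t 27.4
panel F [-15.2  -2.   53.2] pos [-13.5 -49.8  22.8] t 27.7
```

```bash

python3 -m jog '[[[0,0,-0.004],[0,0,0]],[[0,0,-0.012],[0,0,0]],[[0,0,-0.03],[0,0,0]],[[0,0,-0.05],[0,0,0]],[[0,0,-0.06],[0,0,0]]]' >/dev/null
python3 -m jog '[[[0.05,-0.03,0],[0,0,0]],[[0.05,-0.03,0],[0,0,0]],[[0.05,-0.03,0],[0,0,0]],[[0.05,-0.03,0],[0,0,0]],[[0.05,-0.03,0],[0,0,0]]]' 0.33
python3 - <<'E'
from h import *
v=cam('wrist');digits(*v);force();cv2.imwrite('pics/w10.png',v[0])
im,K,D,W=v;Wi=np.linalg.inv(W)
pr=lambda p:cv2.projectPoints(np.array([p]),cv2.Rodrigues(Wi[:3,:3])[0],Wi[:3,3],K,D)[0].ravel()
hsv=cv2.cvtColor(im,cv2.COLOR_BGR2HSV)
m=((hsv[...,0]<14)&(hsv[...,1]>70)).astype(np.uint8);m[200:]=0
n,l,s,c=cv2.connectedComponentsWithStats(m)
for i in range(1,n):
    if s[i,4]>200:print('amber',s[i],c[i])
e=np.array([pr(np.array([.5612+.024*np.cos(a),.1442+.024*np.sin(a),.06])) for a in np.linspace(0,6.28,60)])
print('foot expected l,t,r,b',e.min(0),e.max(0),'cap',pr(np.array([.5612,.1442,.146])))
# key height: top center rim by grey blob near expected
print('key px',pr(O+P@np.array([-13.7,-49.6,28])/1000))
E
```

```text
t: 28.7
tool_pos: [0.4697, 0.0411, 0.0875]
tool_rot: [2.119, 1.776, 0.409]
contact_force: [0.3, -0.4, -0.0]
opening: 0.0277
grip_force: 0.0
  15 ..........................
  12 .......+########+.........
   9 .......#########..........
   6 ......+##+................
   3 ......+##+................
   0 ......+#########+.........
  -3 ......+###++++###+.......+
  -6 ......+###....+##+.......+
  -9 ......+###++++###+........
 -12 .......#########+.........
 -16 ..........................
panel F [ 1.3 -0.  -0.4] pos [-43.5  -0.5  80.3] t 28.75
amber [ 348    0   59   90 3365] [374.17295691  45.34858841]
amber [ 413    0   61   86 2620] [439.37290076  44.07251908]
foot expected l,t,r,b [336.73880589   4.28939343] [398.18330576  91.76933172] cap [530.4906394    7.35140439]
key px [321.27663387 291.92424817]
```

```bash
python3 -c "
from station import job
print(job.finish_job())"
```

```text
the job is handed in; nothing more can be done
None
```

I handed the job in at about 29 s of the 72 s: the small bottle stands on the plate's middle to within a few mm, the wheel reads 6, and the start key was then pressed to its stop and released; I did not check by camera that the key came back up, and the arm never went near the large bottle or beaker.

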